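# Roll the board holder's thumbwheel until the jaw stands at the gauge mark

## Robot

A 6-joint arm with a two-finger parallel gripper is mounted at the origin on the work surface. World frame = base frame: x ahead of the robot, y to its left, z up, the work surface at z = 0. Lengths are in m, angles in rad, forces in N, time in s.
With the tool pointing down it reaches from about 0.35 to 0.875 m from the base axis. Payload 15.5 kg.
Tool frame: the origin (TCP) lies midway between the tips of the shut fingers; the grasp point (between the pads) lies bot.tcp_to_grasp behind it (bot.tcp_to_grasp is the distance from the TCP to the grasp point, in m); z points along the fingers, y is the direction in which the jaws open and shut (so a half turn about z gives the same grasp; the last joint's range is limited). The gripper opens to 85 mm and grips with 20 to 120 N. Pads are 22 mm wide; open, the fingers measure 114 mm over their backs; the gripper's body (76 mm by 85 mm) begins 54 mm behind the grasp point. The pads swing forward as they close: fully open they stand 13 mm farther back than shut.
Start: joints at [-0.096, 0.494, 1.345, -0, 1.302, -0.096], TCP at [0.625, 0, 0.231] pointing down, gripper open.
Joint ranges: [-2.91, 2.91], [-0.82, 2.16], [0.22, 2.67], [-1.22, 4.37], [0.12, 2.79], [-3.08, 3.08]. Speed limits (rad/s): [1.89, 1.89, 2.57, 3.01, 3.01, 3.01].

## Interface

Orientations are given as a 3x3 rotation matrix whose columns are the frame's x, y, z axes.
In Python, from station import bot gives the robot as it stands.
- The arm moves only by the shell command python3 -m inch 'ROWS'. ROWS is JSON, a list of rows, each a list of 7 numbers: the shift along the world's x, y, z in m, then the turn, a rotation vector about the world's x, y, z in degrees, then the finger opening in m, from 0 to 0.0854. In form: [[dx, dy, dz, ax, ay, az, gripper], ...]. A call has 1 to 5 rows; each row is the pose to reach, as a shift and turn from the pose measured when the call began; what a row does not reach only later rows make up. A row lasts 1/10 s, in which the tool goes at most 50 mm and 8.59 degrees, less where a joint would pass 70% of its speed; a pose out of reach is approached as far as the arm can. A call with a gripper value outside its range is refused whole. The fingers move at their own pace and stop on an object; the grip force is fixed at half the most. Time passes only in rows, so rows that repeat a pose let the fingers close. It gives the time, the measured TCP pose, the force and the opening at its end, in the units of the state.
- bot.get_obs(): the state, without advancing time (a new reading comes with each control period).
- bot.grab_frame(name): name is "scene" or "side" or "wrist"; returns a dict with "frame" (400x640x3 uint8, red, green, blue), "K" (3x3 intrinsics, pixels), "D" ([k1, k2, p1, p2, k3] as OpenCV has them; the pictures are not rectified), "extrinsics" (4x4, takes a point from camera to world coordinates); the wrist camera has in their place "mount" (4x4, takes a point from camera to tool coordinates, whose origin is the TCP and whose axes are the flange's). Camera axes: x right, y up, looking along -z (the intrinsics and any distortion apply to the point x, -y, -z); pixel columns grow to the right and rows downward; lengths in m; the calibration is good to about 2 mm. A picture is of the moment at which its call begins: read the wrist's pose just before it. There is no depth.
- bot.job_done(): hands the job in, once; it reports no verdict.
Trained networks look in a picture, given as the dict that the camera call returned (one of the last four; its "shot" number tells which), for a name from the list of things; names that differ only in an ending like _2 or _b are one class to them, and where a whole thing is asked for, a point or a joint stands for the part that bears it (a point fixed in the world has none). Each returns a list of dicts, best first, with "p" (0 to 1); they miss things now and then, are a little off and sometimes report something else, mostly with a low value. They report only what shows in the picture. A call takes as long as a camera call.
- bot.recognise(thing, picture): "location" ([column, row] in pixels, amid what is visible of it).
- bot.trace(thing, picture): "mask" (400x640 bool, what is visible of it) and "location" ([column, row] in pixels, amid what is visible of it).
The state is a dict: "clock": time; "joint_pos": joint angles; "qd": joint speeds; "joint_efforts": joint torques, N m; "ee_pos": TCP position; "tcp_rot": TCP orientation; "contact_force": force on the tool from outside, world axes, zero at the start; "ft_torque": the same for the moment, N m; "gripper_width": finger opening in m.
Only numpy, scipy, OpenCV 4.12 (cv2) and the standard library are available. Lean on these libraries where they do the work, as an engineer would, in place of code of your own. Each camera call takes 0.05 s, during which the arm holds its last target. There are 200 camera calls.

## Task

On the bench is a board holder whose jaw is driven by a knurled thumbwheel. With a fingertip on top of the wheel, gently roll it, in as many strokes as it takes, to close the moving jaw until its pointer stands level with the gauge mark on the scale, then let go and stay clear. Do not push the jaw itself or grip or lift anything, and leave the circuit board on the holder and the things around it where they are.

Things in the scene. Friction and masses are not known exactly. Their poses are not given: they have to be found in the camera images.
- holder: The board holder, screwed to the bench: aluminium base 100 x 275 x 12 mm, long side along its own y. From its -y end to its +y end: grey wheel housing, moving jaw, fixed jaw (top 55 mm above the table, centre at y = +85 mm). Origin on the table, mid-width, 105 mm from the wheel's axle towards +y; z up. +y is the closing direction
- adjuster_wheel: Dark steel knurled thumbwheel, radius 35.5 mm over its 32 coarse ribs (1.5 mm high), 18 mm wide, axle along the holder's x. Origin on the axle, 50 mm above the table; turns with the wheel. Its top 15.5 mm stands free above the grey housing (42 mm wide, top 70 mm above the table). It turns with about 1 N at the rim and stays where it is left
- wheel_top (a point): Point fixed to the holder: the highest point of the wheel, at the middle of its width, 85.5 mm above the table (highest part of the holder)
- moving_jaw: Aluminium jaw, 84 x 24 mm, top 55 mm above the table, driven along the holder's y by the wheel only; do not push it. Rolling the wheel's top towards the holder's +y closes it (moves it to +y), 12 mm per radian or 0.34 mm per mm of rim travel; rolling back opens it. Travel 66 mm. Origin at table height under its centre
- pointer (a point): Outer end, on top, of the steel pointer: a blade 4 mm wide and 20 mm long that sticks out sideways from the moving jaw at the holder's +x side; this point is 61 mm off the holder's centre line, 44 mm above the table; moves with the jaw
- gauge_mark (a point): Gauge mark: dark steel fin 6 mm wide (along the holder's y), 17 mm long, on the black clip fixed on the scale bar at the holder's +x side; this point is mid-width at its inner end, on top, 63 mm off the centre line, 44 mm above the table. It starts 12 to 43 mm ahead of the pointer towards the holder's +y. Axes as the holder's; the jaw is set when the pointer has the same holder y
- circuit_board: loose green circuit board, 70 x 46 mm, 3 mm thick with chips up to 10 mm; lies on the holder's two rails between the jaws, its underside 34 mm above the table; origin under its centre. Leave it alone
- breadboard: white solderless breadboard lying on the table on the robot's side of the holder, 55 x 85 x 9 mm; origin under its centre. Bystander
- token_plate: yellow plate, 150 mm across, with grey round tokens, 22 mm high in all; origin under its centre. Bystander
- spool: grey wire spool standing on end, 52 mm across, 42 mm high; origin under its centre. Bystander
- screwdriver: black-handled screwdriver, 150 mm, lying on the table beyond the holder; origin under its middle. Bystander
- flux_bottle: small grey bottle, 36 mm across, 70 mm high, near the wheel end of the holder; origin under its centre. Bystander
- parts_tray: grey three-compartment tray, 60 x 90 x 25 mm, off the wheel end of the holder; origin under its centre. Bystander

How it is judged:
By the outcome, as a careful person would: the job done as asked, in the order asked, and still so for the second after the job is handed in, with the robot touching nothing.
It also fails if it takes over 67 s, if anything falls off the work surface, if the arm or the gripper's body presses on something with over 40 N, if the wrist force passes 120 N, or if a joint passes its speed limit or range.

## Working session

There is one attempt and no reset: what is moved stays moved. The work goes in short steps, Python scripts to look and compute and a shell command to move; the robot and the scene stay as the last step left them, time stands still between calls to the robot, and variables do not carry over. Pictures are saved under pics/ and viewed, about 8 in all and at most 12, crops included, and the job is handed in when it is done.

```bash
mkdir -p pics; ls
cat > h.py <<'E'
import numpy as np, cv2
from station import bot
def T(p,o=None):
    if 'extrinsics' in p: return np.array(p['extrinsics'])
    t=np.eye(4); t[:3,:3]=np.array(o['tcp_rot']); t[:3,3]=o['ee_pos']; return t@np.array(p['mount'])
def ray(p,uv,o=None):
    n=cv2.undistortPoints(np.array([[uv]],float),np.array(p['K']),np.array(p['D']))[0,0]
    M=T(p,o); d=M[:3,:3]@np.array([n[0],-n[1],-1]); return M[:3,3],d/np.linalg.norm(d)
def atz(p,uv,z,o=None):
    c,d=ray(p,uv,o); return c+d*(z-c[2])/d[2]
def tri(rs):
    A=sum(np.eye(3)-np.outer(d,d) for c,d in rs); b=sum((np.eye(3)-np.outer(d,d))@c for c,d in rs); return np.linalg.solve(A,b)
def proj(p,X,o=None):
    X=np.atleast_2d(X); M=np.linalg.inv(T(p,o)); q=X@M[:3,:3].T+M[:3,3]; q=q*[1,-1,-1]
    return cv2.projectPoints(q,np.zeros(3),np.zeros(3),np.array(p['K']),np.array(p['D']))[0][:,0]
def save(p,n): cv2.imwrite('pics/'+n,cv2.cvtColor(p['frame'],cv2.COLOR_RGB2BGR))
E
python3 - <<'E'
from h import *
np.set_printoptions(precision=4,suppress=True)
P={}
for c in ('scene','side','wrist'):
    o=bot.get_obs(); p=bot.grab_frame(c); save(p,c+'0.png'); P[c]=(p,o); print(c,T(p,o)[:3,3])
R={}
for t in ['holder','adjuster_wheel','wheel_top','moving_jaw','pointer','gauge_mark','circuit_board','breadboard','spool','flux_bottle','parts_tray']:
    for c,(p,o) in P.items():
        r=bot.recognise(t,p)
        if r: print(t,c,np.round(r[0]['location'],1),round(r[0]['p'],2)); R.setdefault(t,{})[c]=r[0]['location']
    k=R.get(t,{})
    if len(k)>1: print('   tri',tri([ray(P[c][0],uv,P[c][1]) for c,uv in k.items()]))
print(o['ee_pos'],o['tcp_rot'],o['clock'],bot.tcp_to_grasp)
E
```

```text
pics
scene [ 1.0893 -0.2052  0.939 ]
side [0.4899 0.6534 0.5726]
wrist [0.6249 0.0776 0.3724]
holder scene [276.5 228.3] 0.59
holder side [320.6 212.6] 0.56
holder wrist [274.4 197.7] 0.98
   tri [ 0.5729 -0.0337  0.0027]
adjuster_wheel scene [252.1 219.6] 0.61
adjuster_wheel side [341.2 172. ] 0.71
adjuster_wheel wrist [246.5 274.2] 0.67
   tri [ 0.5448 -0.0983  0.0715]
wheel_top scene [280.6 231. ] 0.66
wheel_top side [322.9 210.5] 0.94
wheel_top wrist [273.  196.6] 0.8
   tri [ 0.574  -0.0316  0.0038]
moving_jaw scene [282.1 221.7] 0.85
moving_jaw side [325.7 197.4] 0.79
moving_jaw wrist [269.4 209.1] 0.95
   tri [ 0.5721 -0.0295  0.0457]
pointer scene [280.9 221.2] 0.77
pointer wrist [271.7 208.9] 0.82
   tri [ 0.5758 -0.0302  0.0533]
gauge_mark side [292.6 202.7] 0.42
gauge_mark wrist [328.4 196.4] 0.77
   tri [ 0.6449 -0.019   0.0328]
circuit_board scene [312.7 227. ] 0.79
circuit_board side [309.7 216.7] 0.65
circuit_board wrist [292.7 151.2] 0.96
   tri [0.6045 0.0337 0.0319]
breadboard scene [274.5 196.7] 0.82
breadboard side [370.6 221.4] 0.89
breadboard wrist [220.9 318.9] 0.43
   tri [ 0.4997 -0.0479  0.0625]
spool side [354.6 244.6] 0.94
spool wrist [196.4  89.8] 0.84
   tri [0.4969 0.1004 0.0272]
flux_bottle scene [206.7 254. ] 0.67
flux_bottle side [336.8 154.9] 0.7
flux_bottle wrist [268.8 331.6] 0.86
   tri [ 0.5623 -0.2225  0.0363]
parts_tray scene [201.  224.5] 0.97
parts_tray side [369.  170.3] 0.63
parts_tray wrist [217.2 318.9] 0.49
   tri [ 0.4735 -0.2103  0.0118]
[0.6247 0.     0.2308] [[-0.      1.     -0.0011]
 [ 1.      0.      0.0001]
 [ 0.0001 -0.0011 -1.    ]] 0.1 0.0187
```

View pics/scene0.png

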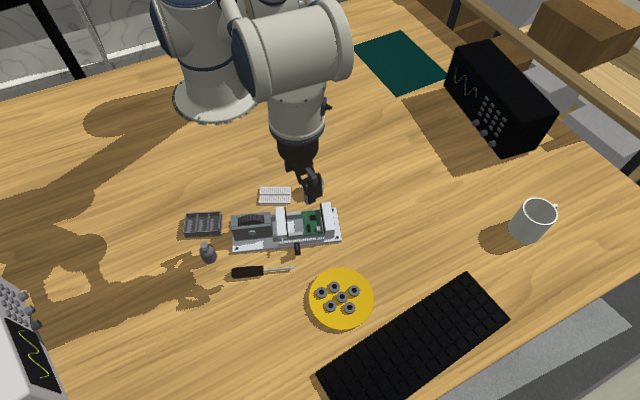

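View pics/wrist0.png

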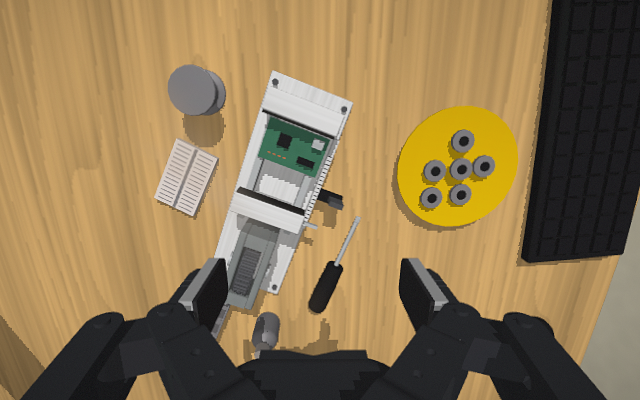

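The wrist view shows the wheel at about (245,272), the pointer at (310,226), the gauge fin at about (320,197), and the holder's +y running up and to the right. I'll enlarge this area to fit the holder's pose.

Run:
```python
import cv2
i=cv2.imread('pics/wrist0.png')[60:310,190:370]
cv2.imwrite('pics/c1.png',cv2.resize(i[:],None,fx=2.4*1,fy=2.4,interpolation=cv2.INTER_CUBIC))
```

```text
(no output)
```

View pics/c1.png

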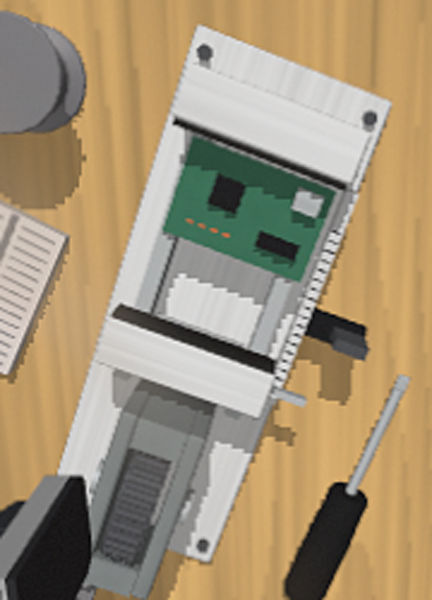

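Run:
```python
from h import *
from scipy.optimize import least_squares
np.set_printoptions(precision=4,suppress=True)
o=bot.get_obs(); p=bot.grab_frame('wrist')
c=lambda x,y:(190+x/2.4-.3,60+y/2.4-.3)
A=atz(p,c(196,27),.012,o);B=atz(p,c(390,102),.012,o);C=atz(p,c(208,562),.012,o);Pt=atz(p,c(305,401),.044,o)
print(A,B,C,np.linalg.norm(A-B),np.linalg.norm(B-C))
yv=(B-C)/np.linalg.norm(B-C); xv=np.array([yv[1],-yv[0],0]); print('yaw',np.degrees(np.arctan2(-yv[0],yv[1])))
print('xdir check',(B-A)/np.linalg.norm(B-A),xv)
jl,jr=atz(p,c(176,122),.055,o),atz(p,c(344,188),.055,o); print('fixed jaw inner edge',jl,jr,np.linalg.norm(jl-jr))
fl,fr=atz(p,c(192,40),.055,o),atz(p,c(0,0),.055,o)
w=bot.trace('adjuster_wheel',p)[0]; print(w['location'],w['p'])
m=w['mask'];ys,xs=np.nonzero(m);print(xs.min(),xs.max(),ys.min(),ys.max())
W=atz(p,c(138,508),.084,o)
print('wheel',W,'ptr',Pt)
mid=(A+B)/2
for n,q in (('W',W),('Pt',Pt),('A',A),('B',B),('C',C),('jl',jl),('jr',jr)): print(n,(q-W)@xv,(q-W)@yv-.105)
```

```text
[0.5785 0.1207 0.012 ] [0.6703 0.0871 0.012 ] [ 0.5734 -0.1683  0.012 ] 0.09770903717494454 0.27311864793111845
yaw -20.772259050247722
xdir check [ 0.9391 -0.3437  0.    ] [ 0.935  -0.3547  0.    ]
fixed jaw inner edge [0.5741 0.078  0.055 ] [0.6461 0.0502 0.055 ] 0.07716298426490227
[243.4, 268.6] 0.72
232 260 247 295
wheel [ 0.5528 -0.0905  0.084 ] ptr [ 0.6295 -0.0539  0.044 ]
W 0.0 -0.105
Pt 0.058786241453646276 -0.043536930104313226
A -0.0508421214624398 0.10160911593500195
B 0.04686020789774058 0.10275401036224589
C 0.04686020789774058 -0.1703646375688726
jl -0.039820977589641454 0.06008883336484917
jr 0.037340773565599276 0.05965260025943163
```

```bash
python3 -m inch '[[-0.02,-0.025,-0.02,0,0,-6,0],[-0.04,-0.05,-0.045,0,0,-12,0],[-0.06,-0.08,-0.07,0,0,-18,0],[-0.074,-0.097,-0.09,0,0,-20.6,0],[-0.074,-0.097,-0.09,0,0,-20.6,0]]'
python3 - <<'E'
from h import *
np.set_printoptions(precision=4,suppress=True)
o=bot.get_obs(); p=bot.grab_frame('wrist'); save(p,'w1.png')
print(o['ee_pos'],np.array(o['tcp_rot'])[:,0],o['contact_force'],o['gripper_width'],T(p,o))
for t in ['pointer','gauge_mark','adjuster_wheel','moving_jaw','holder']:
    for r in bot.trace(t,p)[:2]: print(t,r['location'],round(r['p'],2),[ (v.min(),v.max()) for v in np.nonzero(r['mask'])[::-1]])
E
```

```text
clock: 2.4
ee_pos: [0.548, -0.0984, 0.139]
tcp_rot: [[0.355, 0.935, -0.005], [0.935, -0.355, 0.001], [-0.001, -0.005, -1.0]]
contact_force: [-0.3, 0.8, 0.8]
gripper_width: 0.0121
[ 0.548  -0.0984  0.139 ] [ 0.3554  0.9347 -0.0007] [-0.2745  0.8207  0.8008] 0.012074992845596454 [[ 0.9344  0.3383  0.1112  0.576 ]
 [-0.3561  0.8914  0.2803 -0.0259]
 [-0.0043 -0.3015  0.9534  0.2806]
 [ 0.      0.      0.      1.    ]]
pointer [313.0, 118.9] 0.67 [(np.int64(255), np.int64(391)), (np.int64(101), np.int64(139))]
gauge_mark [394.8, 76.0] 0.81 [(np.int64(375), np.int64(420)), (np.int64(69), np.int64(88))]
gauge_mark [300.8, 289.8] 0.18 [(np.int64(247), np.int64(305)), (np.int64(269), np.int64(352))]
adjuster_wheel [311.2, 219.4] 0.67 [(np.int64(300), np.int64(325)), (np.int64(180), np.int64(257))]
adjuster_wheel [316.1, 118.6] 0.61 [(np.int64(256), np.int64(392)), (np.int64(101), np.int64(138))]
moving_jaw [314.8, 119.1] 0.87 [(np.int64(256), np.int64(391)), (np.int64(101), np.int64(139))]
moving_jaw [299.8, 289.0] 0.62 [(np.int64(247), np.int64(306)), (np.int64(270), np.int64(352))]
holder [314.7, 137.4] 0.87 [(np.int64(251), np.int64(392)), (np.int64(0), np.int64(277))]
```

View pics/w1.png

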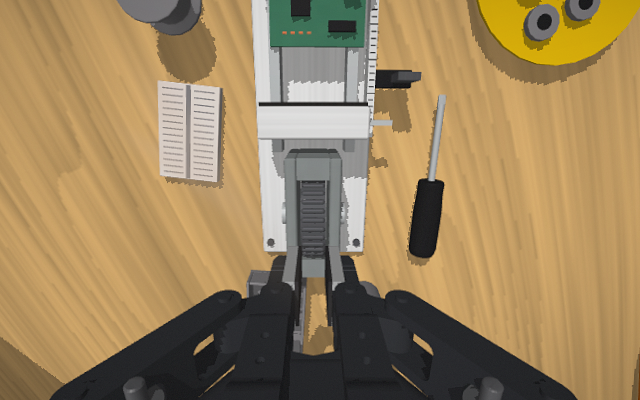

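The wheel spans (300–326, 180–257), the pointer ends at about (392,122), and the clip with its fin is at (376–421, 68–88). The fingers are nearly shut at the bottom. I'll zoom in on the pointer and mark.

Run:
```python
from h import *
np.set_printoptions(precision=4,suppress=True)
o=bot.get_obs(); p=bot.grab_frame('wrist'); save(p,'w2.png')
i=cv2.imread('pics/w2.png')[55:140,350:435]
a=cv2.resize(i,(595,595),interpolation=cv2.INTER_NEAREST); cv2.imwrite('pics/c2.png',a)
yaw=np.radians(-20.8); yv=np.array([-np.sin(yaw),np.cos(yaw),0]); xv=np.array([yv[1],-yv[0],0])
ref=np.array(o['ee_pos'])
for n,uv,z in [('baseBL',(264,251),.012),('baseBR',(363.5,251),.012),('baseL105',(259,105),.012),('baseR?',(370,140),.012),('ptr',(392,123),.044),('jawUL',(259,105),.055),('jawUR',(369,105),.055),('jawLL',(258,138),.055),('jawLR',(369,138),.055),('hsUL',(288,152),.07),('hsUR',(341,152),.07),('hsBL',(288,275),.07),('whTop',(313,180),.07),('whBot',(313,258),.07),('whL',(300,220),.0845),('whR',(327,220),.0845)]:
    q=atz(p,uv,z,o); print(n,q,'h',(q-ref)@xv*1e3,(q-ref)@yv*1e3)
print(o['gripper_width'],o['ee_pos'])
```

```text
baseBL [ 0.4858 -0.1327  0.012 ] h -49.018931210321526 -57.389358567001416
baseBR [ 0.5796 -0.168   0.012 ] h 51.164028186412715 -57.08154963133008
baseL105 [ 0.5371 -0.0028  0.012 ] h -47.20331707682084 82.32146536905285
baseR? [ 0.6184 -0.0653  0.012 ] h 50.990081249605424 52.73129672303698
ptr [ 0.6338 -0.0539  0.044 ] h 61.36134190281825 68.87070281135065
jawUL [ 0.5437 -0.0061  0.055 ] h -39.87422470023822 81.56440983316338
jawUR [ 0.619  -0.0343  0.055 ] h 40.59416317756911 81.91062446102579
jawLL [ 0.5335 -0.0276  0.055 ] h -41.72393094454599 57.80100639720377
jawLR [ 0.6119 -0.057   0.055 ] h 41.93549307505319 58.13732405083806
hsUL [ 0.5526 -0.044   0.07  ] h -18.10474799500131 49.31719150118292
hsUR [ 0.588  -0.0572  0.07  ] h 19.678485172753017 49.46693684870345
hsBL [ 0.5153 -0.1361  0.07  ] h -20.214805403706645 -50.09161299441155
whTop [ 0.5621 -0.0693  0.07  ] h -0.2006020948594981 28.963070922223352
whBot [ 0.5398 -0.1288  0.07  ] h 0.06748393452135279 -34.589058362376925
whL [ 0.5443 -0.0902  0.0845] h -9.381389016933714 3.1130965886320543
whR [ 0.5623 -0.097   0.0845] h 9.84586071237241 3.1777750110733844
0.00014223272018392793 [ 0.552  -0.0965  0.142 ]
```

View pics/c2.png

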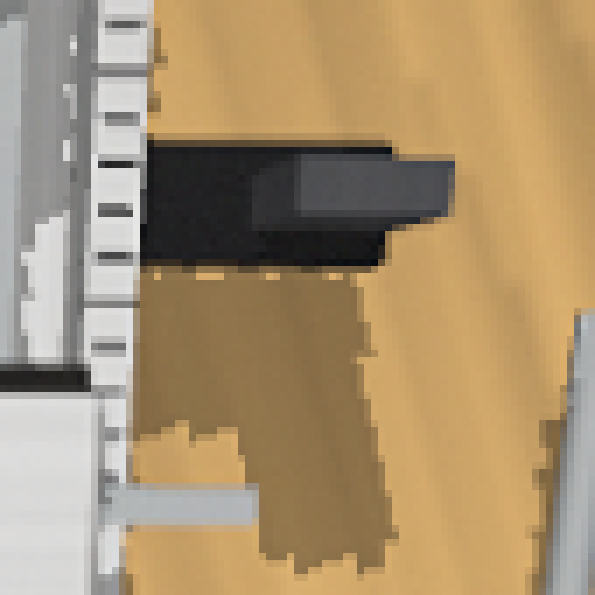

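Run:
```python
from h import *
np.set_printoptions(precision=4,suppress=True)
o=bot.get_obs(); p=bot.grab_frame('wrist'); save(p,'w3.png')
print(o['ee_pos'],np.array(o['tcp_rot'])[:,0],o['contact_force'])
a=cv2.imread('pics/w1.png');b=cv2.imread('pics/w3.png')
yaw=np.radians(-20.8); yv=np.array([-np.sin(yaw),np.cos(yaw),0]); xv=np.array([yv[1],-yv[0],0])
for t in ['adjuster_wheel','moving_jaw','gauge_mark']:
    r=bot.trace(t,p)[0]; print(t,r['location'],round(r['p'],2),[ (v.min(),v.max()) for v in np.nonzero(r['mask'])[::-1]])
# track w1 points into w3
pts=np.array([(264,251),(363.5,251),(259,105),(369,105),(258,138),(369,138),(288,152),(341,152),(313,180),(302,180),(325,180)],np.float32)[:,None]
q,st,_=cv2.calcOpticalFlowPyrLK(cv2.cvtColor(a,6),cv2.cvtColor(b,6),pts,None)
nm=['bBL','bBR','jUL','jUR','jLL','jLR','hUL','hUR','wT','wTl','wTr']; zs=[.012]*2+[.055]*4+[.07]*5
H=lambda w:(w@xv*1e3,w@yv*1e3)
for n,z,uv in list(zip(nm,zs,q[:,0]))+[('ptr',.044,(386.9,127.1)),('gauge',.044,(392.6,81.9))]:
    w=atz(p,uv,z,o); print(n,uv,w,'h %.1f %.1f'%H(w))
print('tcp h',H(np.array(o['ee_pos'])))
```

```text
[ 0.5518 -0.0965  0.1419] [0.3506 0.9365 0.0002] [-0.0167  0.2207  0.0409]
adjuster_wheel [307.3, 212.1] 0.72 [(np.int64(296), np.int64(320)), (np.int64(184), np.int64(250))]
moving_jaw [310.0, 127.0] 0.91 [(np.int64(252), np.int64(386)), (np.int64(105), np.int64(144))]
gauge_mark [390.4, 83.3] 0.96 [(np.int64(370), np.int64(415)), (np.int64(75), np.int64(93))]
bBL [260.8544 252.7219] [ 0.4819 -0.1333  0.012 ] h 497.8 46.5
bBR [349.0172 251.8023] [ 0.5654 -0.1636  0.012 ] h 586.6 47.8
jUL [255.8423 109.4775] [ 0.5401 -0.0081  0.055 ] h 507.8 184.2
jUR [364.1648 109.7289] [ 0.6145 -0.0362  0.055 ] h 587.3 184.3
jLL [254.9599 141.7038] [ 0.5301 -0.0293  0.055 ] h 506.0 160.8
jLR [364.2284 141.9301] [ 0.6074 -0.0585  0.055 ] h 588.6 161.0
hUL [284.4577 155.2584] [ 0.5492 -0.0452  0.07  ] h 529.4 152.8
hUR [336.62   155.5131] [ 0.584  -0.0585  0.07  ] h 566.7 152.7
wT [308.8009 183.2861] [ 0.5582 -0.0705  0.07  ] h 546.8 132.3
wTl [298.0231 183.2693] [ 0.5508 -0.0677  0.07  ] h 538.9 132.3
wTr [320.5826 183.3026] [ 0.5663 -0.0736  0.07  ] h 555.5 132.3
ptr (386.9, 127.1) [ 0.6289 -0.0555  0.044 ] h 607.6 171.5
gauge (392.6, 81.9) [ 0.6425 -0.0251  0.044 ] h 609.6 204.7
tcp h (np.float64(550.1155581233239), np.float64(105.76937594303318))
```

```bash
python3 -m inch '[[-0.008,-0.014,-0.02,0,0,0,0],[-0.008,-0.014,-0.046,0,0,0,0],[-0.008,-0.014,-0.05,0,0,0,0],[-0.008,-0.014,-0.05,0,0,0,0]]'; python3 -m inch '[[0,0,-0.001,0,0,0,0],[0,0,-0.002,0,0,0,0],[0,0,-0.003,0,0,0,0],[0,0,-0.003,0,0,0,0]]'
```

```text
clock: 3.35
ee_pos: [0.543, -0.1105, 0.0913]
tcp_rot: [[0.351, 0.936, -0.001], [0.936, -0.351, 0.0], [0.0, -0.001, -1.0]]
contact_force: [0.6, -0.1, -0.5]
gripper_width: 0.0001
clock: 3.75
ee_pos: [0.5432, -0.1105, 0.0886]
tcp_rot: [[0.351, 0.936, -0.0], [0.936, -0.351, 0.0], [0.0, -0.0, -1.0]]
contact_force: [0.5, 0.1, 0.2]
gripper_width: 0.0
```

```bash
python3 -m inch '[[0,0,-0.001,0,0,0,0],[0,0,-0.002,0,0,0,0],[0,0,-0.0025,0,0,0,0],[0,0,-0.0025,0,0,0,0]]'; python3 -m inch '[[0,0,-0.001,0,0,0,0],[0,0,-0.001,0,0,0,0]]'
```

```text
clock: 4.15
ee_pos: [0.5431, -0.1105, 0.086]
tcp_rot: [[0.351, 0.936, -0.001], [0.936, -0.351, 0.0], [0.0, -0.001, -1.0]]
contact_force: [-0.8, -0.4, -0.5]
gripper_width: -0.0003
clock: 4.35
ee_pos: [0.5432, -0.1105, 0.0849]
tcp_rot: [[0.351, 0.936, -0.0], [0.936, -0.351, 0.0], [0.0, -0.001, -1.0]]
contact_force: [-0.0, -0.5, 1.3]
gripper_width: 0.0002
```

```bash
python3 -m inch '[[0,0,-0.001,0,0,0,0],[0.001,0.003,-0.001,0,0,0,0],[0.002,0.006,-0.001,0,0,0,0],[0.003,0.009,-0.001,0,0,0,0],[0.004,0.011,-0.001,0,0,0,0]]'
python3 - <<'E'
from h import *
o=bot.get_obs(); p=bot.grab_frame('wrist'); save(p,'w4.png')
print(o['ee_pos'],o['contact_force'])
for t in ['moving_jaw','gauge_mark']:
    r=bot.trace(t,p)[0]; m=r['mask']; v,u=np.nonzero(m); print(t,r['p'],u.min(),u.max(),v.min(),v.max())
cv2.imwrite('pics/c4.png',cv2.resize(cv2.imread('pics/w4.png')[:, 220:460],None,fx=1.5,fy=1.5))
E
```

```text
clock: 4.85
ee_pos: [0.5476, -0.0996, 0.085]
tcp_rot: [[0.351, 0.936, 0.001], [0.936, -0.351, -0.0], [-0.0, 0.001, -1.0]]
contact_force: [-4.8, 0.4, 20.5]
gripper_width: -0.0002
[ 0.54764991 -0.09956108  0.08499251] [-4.75419259  0.44389764 20.47769425]
moving_jaw 0.9 238 414 89 138
gauge_mark 0.8 390 453 56 82
```

View pics/c4.png

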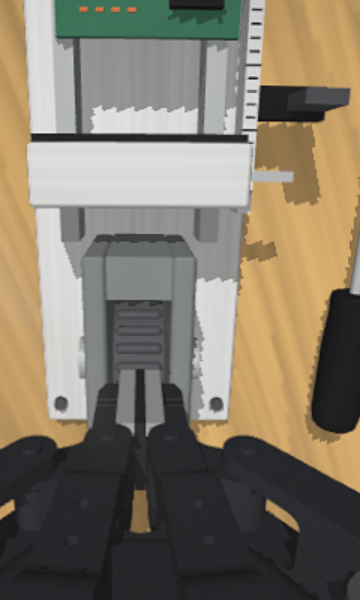

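```bash
cat > gap.py <<'E'
from h import *
import sys
o=bot.get_obs(); p=bot.grab_frame('wrist')
if len(sys.argv)>1: save(p,sys.argv[1])
yaw=np.radians(-20.7); yv=np.array([-np.sin(yaw),np.cos(yaw),0]); xv=np.array([yv[1],-yv[0],0])
def far(t,half):
    r=bot.trace(t,p)[0]; m=r['mask']; um=np.nonzero(m)[1].max()
    L=[]
    for u in range(um-14,um-3):
        v=np.nonzero(m[:,u])[0]
        if len(v): w=atz(p,(u,v.min()-.5),.044,o); L.append((w@xv*1e3,w@yv*1e3-half))
    L=np.array(L); print(t,round(r['p'],2),'xh %.1f'%np.median(L[:,0]),'yh %.1f sd %.2f'%(np.median(L[:,1]),L[:,1].std())); return np.median(L[:,1])
g=far('gauge_mark',3); q=far('moving_jaw',2); print('gap %.1f mm'%(g-q)); e=np.array(o['ee_pos'])
print('tcp h %.1f %.1f z %.1f'%(e@xv*1e3,e@yv*1e3,e[2]*1e3),'F',np.round(o['contact_force'],1),o['clock'])
E
python3 gap.py; python3 -m inch '[[0.001,0.003,-0.0004,0,0,0,0],[0.002,0.006,-0.0005,0,0,0,0],[0.003,0.009,-0.0006,0,0,0,0],[0.004,0.011,-0.0007,0,0,0,0]]'; python3 gap.py
```

```text
gauge_mark 0.78 xh 621.1 yh 204.2 sd 0.04
moving_jaw 0.87 xh 602.6 yh 174.4 sd 0.02
gap 29.9 mm
tcp h 547.4 100.6 z 84.9 F [-3.3  3.6 19.8] 5.0
clock: 5.55
ee_pos: [0.5518, -0.0884, 0.0844]
tcp_rot: [[0.351, 0.936, 0.001], [0.936, -0.351, -0.0], [0.0, 0.001, -1.0]]
contact_force: [-0.3, -1.0, 0.8]
gripper_width: -0.0
gauge_mark 0.78 xh 620.5 yh 204.2 sd 0.31
moving_jaw 0.97 xh 601.9 yh 179.2 sd 0.25
gap 25.0 mm
tcp h 547.4 112.3 z 84.4 F [-0.3 -1.   0.8] 5.55
```

```bash
python3 -m inch '[[0,0,0.008,0,0,0,0],[-0.004,-0.011,0.008,0,0,0,0],[-0.0085,-0.0225,0.008,0,0,0,0],[-0.0085,-0.0225,0.004,0,0,0,0],[-0.0085,-0.0225,0.001,0,0,0,0]]'; python3 -m inch '[[0,0,-0.001,0,0,0,0],[0.002,0.0056,-0.001,0,0,0,0],[0.004,0.0112,-0.001,0,0,0,0],[0.006,0.0168,-0.001,0,0,0,0],[0.0085,0.0225,-0.001,0,0,0,0]]'; python3 gap.py
```

```text
clock: 6.2
ee_pos: [0.5429, -0.1115, 0.0849]
tcp_rot: [[0.352, 0.936, 0.001], [0.936, -0.352, 0.0], [0.0, 0.001, -1.0]]
contact_force: [-0.7, -2.2, 12.5]
gripper_width: -0.0005
clock: 6.7
ee_pos: [0.5519, -0.0889, 0.0846]
tcp_rot: [[0.352, 0.936, 0.002], [0.936, -0.352, -0.0], [0.001, 0.002, -1.0]]
contact_force: [-2.3, 1.0, 9.7]
gripper_width: -0.0003
gauge_mark 0.91 xh 620.4 yh 204.3 sd 0.33
moving_jaw 0.93 xh 602.3 yh 186.8 sd 0.02
gap 17.5 mm
tcp h 547.7 112.0 z 84.6 F [-2.3  1.   9.7] 6.7
```

```bash
python3 -m inch '[[0,0,0.008,0,0,0,0],[-0.004,-0.011,0.008,0,0,0,0],[-0.0085,-0.0225,0.008,0,0,0,0],[-0.0085,-0.0225,0.004,0,0,0,0],[-0.0085,-0.0225,0.001,0,0,0,0]]'; python3 -m inch '[[0,0,-0.0007,0,0,0,0],[0.002,0.0056,-0.0007,0,0,0,0],[0.004,0.0112,-0.0007,0,0,0,0],[0.006,0.0168,-0.0007,0,0,0,0],[0.0085,0.0225,-0.0007,0,0,0,0]]'; python3 gap.py
```

```text
clock: 7.35
ee_pos: [0.5431, -0.1115, 0.0847]
tcp_rot: [[0.353, 0.936, 0.002], [0.936, -0.353, 0.001], [0.001, 0.001, -1.0]]
contact_force: [0.6, 0.1, 1.9]
gripper_width: -0.0
clock: 7.85
ee_pos: [0.5519, -0.0888, 0.0843]
tcp_rot: [[0.353, 0.936, 0.002], [0.936, -0.353, 0.0], [0.001, 0.002, -1.0]]
contact_force: [0.2, -1.0, 2.0]
gripper_width: 0.0
gauge_mark 0.88 xh 620.9 yh 204.3 sd 0.14
moving_jaw 0.78 xh 601.5 yh 194.7 sd 0.28
gap 9.6 mm
tcp h 547.6 112.0 z 84.3 F [ 0.2 -1.   2. ] 7.85
```

```bash
python3 -m inch '[[0,0,0.008,0,0,0,0],[-0.004,-0.011,0.008,0,0,0,0],[-0.0085,-0.0225,0.008,0,0,0,0],[-0.0085,-0.0225,0.004,0,0,0,0],[-0.0085,-0.0225,0.001,0,0,0,0]]'; python3 -m inch '[[0,0,-0.0007,0,0,0,0],[0.002,0.0056,-0.0007,0,0,0,0],[0.004,0.0112,-0.0007,0,0,0,0],[0.006,0.0168,-0.0007,0,0,0,0],[0.007,0.0185,-0.0007,0,0,0,0]]'; python3 gap.py w6.png
```

```text
clock: 8.5
ee_pos: [0.5431, -0.1118, 0.0846]
tcp_rot: [[0.354, 0.935, 0.002], [0.935, -0.354, 0.001], [0.001, 0.002, -1.0]]
contact_force: [-2.2, -4.1, 24.6]
gripper_width: 0.0
clock: 9.0
ee_pos: [0.5507, -0.093, 0.0848]
tcp_rot: [[0.354, 0.935, 0.003], [0.935, -0.354, 0.0], [0.002, 0.003, -1.0]]
contact_force: [-4.7, 1.6, 22.4]
gripper_width: -0.0001
gauge_mark 0.96 xh 620.6 yh 204.3 sd 0.14
moving_jaw 0.84 xh 601.8 yh 201.8 sd 0.02
gap 2.5 mm
tcp h 548.0 107.7 z 84.8 F [-4.7  1.6 22.4] 9.0
```

```bash
python3 -c "
import cv2
i=cv2.imread('pics/w6.png');cv2.imwrite('pics/c6.png',cv2.resize(i[20:160,340:480],None,fx=4,fy=4,interpolation=0))"
```

```text
(no output)
```

View pics/c6.png

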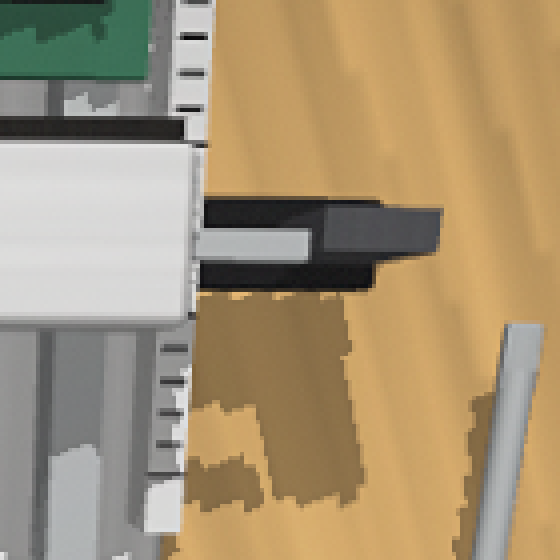

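```bash
python3 -m inch '[[0.0005,0.001,0,0,0,0,0],[0.001,0.0025,-0.0002,0,0,0,0],[0.0015,0.004,-0.0002,0,0,0,0],[0.0018,0.0047,-0.0002,0,0,0,0]]'; python3 gap.py w7.png
python3 -c "
import cv2
i=cv2.imread('pics/w7.png');cv2.imwrite('pics/c7.png',cv2.resize(i[30:110,380:480],None,fx=7,fy=7,interpolation=0))"
```

```text
clock: 9.55
ee_pos: [0.5525, -0.0879, 0.0845]
tcp_rot: [[0.354, 0.935, 0.003], [0.935, -0.354, 0.001], [0.002, 0.003, -1.0]]
contact_force: [-2.4, 0.6, 6.2]
gripper_width: 0.0001
gauge_mark 0.85 xh 620.4 yh 204.3 sd 0.32
moving_jaw 0.8 xh 601.9 yh 203.9 sd 0.02
gap 0.3 mm
tcp h 547.9 113.0 z 84.5 F [-2.4  0.6  6.2] 9.55
```

View pics/c7.png

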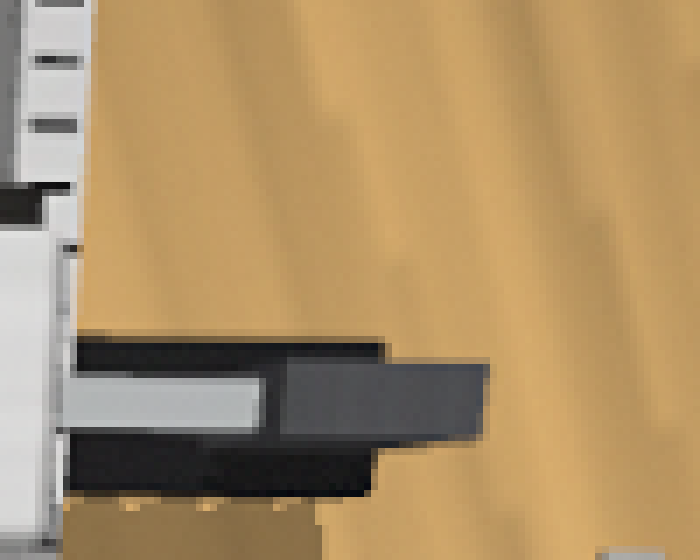

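Pointer centre is at row ~402 in the crop and the fin centre at ~398, so about 0.3 mm remains. That takes 1 mm more of rim, then I lift clear.

```bash
python3 -m inch '[[0.0002,0.0005,0,0,0,0,0],[0.0004,0.001,0,0,0,0,0],[0.0004,0.001,0,0,0,0,0]]'; python3 gap.py; python3 -m inch '[[0,0,0.01,0,0,0,0],[0,0,0.03,0,0,0,0],[0,0,0.06,0,0,0,0],[0,0,0.06,0,0,0,0],[0,0,0.06,0,0,0,0]]'; python3 -m inch '[[0,0,0,0,0,0,0],[0,0,0,0,0,0,0]]'; python3 gap.py w8.png
python3 - <<'E'
from h import *
i=cv2.imread('pics/w8.png')
p=bot.grab_frame('wrist'); r=bot.recognise('gauge_mark',p)[0]['location']; u,v=map(int,r)
cv2.imwrite('pics/c8.png',cv2.resize(i[max(v-40,0):v+40,u-60:u+40],None,fx=7,fy=7,interpolation=0)); print(r)
E
```

```text
clock: 10.0
ee_pos: [0.5529, -0.0867, 0.0843]
tcp_rot: [[0.353, 0.935, 0.003], [0.935, -0.353, 0.001], [0.002, 0.003, -1.0]]
contact_force: [-0.7, 1.0, 3.4]
gripper_width: -0.0002
gauge_mark 0.96 xh 620.4 yh 203.9 sd 0.33
moving_jaw 0.94 xh 601.8 yh 204.7 sd 0.22
gap -0.8 mm
tcp h 547.9 114.3 z 84.3 F [-0.7  1.   3.4] 10.0
clock: 10.65
ee_pos: [0.5531, -0.0869, 0.1451]
tcp_rot: [[0.354, 0.935, 0.005], [0.935, -0.354, 0.001], [0.002, 0.004, -1.0]]
contact_force: [0.3, -0.2, -0.8]
gripper_width: 0.0
clock: 10.85
ee_pos: [0.5527, -0.0869, 0.1446]
tcp_rot: [[0.354, 0.935, 0.004], [0.935, -0.354, 0.001], [0.002, 0.003, -1.0]]
contact_force: [-0.1, -0.2, -0.3]
gripper_width: 0.0003
gauge_mark 0.91 xh 618.4 yh 207.0 sd 0.93
moving_jaw 0.67 xh 600.9 yh 204.2 sd 0.29
gap 2.7 mm
tcp h 547.8 114.1 z 144.6 F [-0.1 -0.2 -0.3] 10.85
[392.2, 93.4]
```

View pics/c8.png

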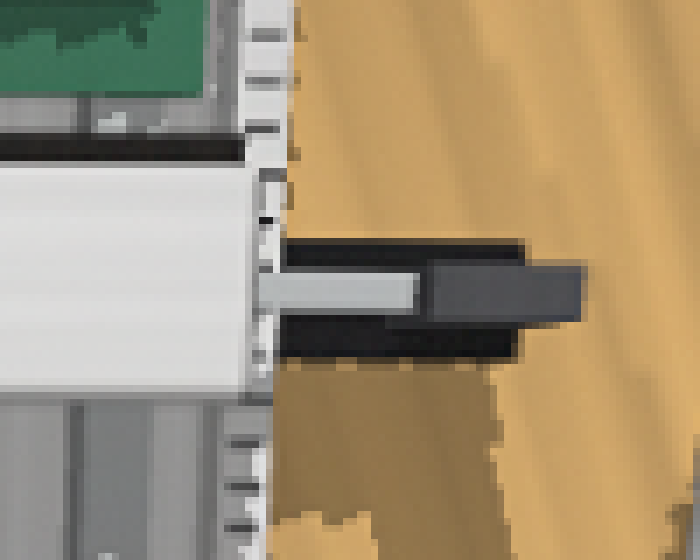

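```bash
python3 -c "
from station import bot
print(bot.job_done()); print(bot.get_obs()['clock'])"
```

```text
the job is handed in; nothing more can be done
None
the job is handed in; nothing more can be done
```

The jaw is closed to the gauge mark. I rolled the wheel with the shut fingertips on top in four strokes of about 20–24 mm plus two small corrections. Then I lifted the fingers straight up, about 60 mm clear of the wheel, and handed the job in.

**Pointer position:** in the last close-up after lifting, the pointer centre is within about 0.1–0.2 mm of the gauge fin centre (crop rows 293 and 292, roughly 10 rows per mm).

**Checks that disagreed:** the automatic gap reading gave −0.8 mm just before the lift and +2.7 mm after it. In the second case I think the mask included the clip's edge as well as the fin, because its scatter rose to 0.9 mm. I relied on the enlarged picture instead.

**Forces and time:** the highest force I read on the wheel was about 25 N, during the strokes, which is more than the gentle touch I aimed for. It was about 0 after the lift. The robot clock read 10.85 s shortly before I handed in.

**Not checked:** the jaw was never touched directly, and the circuit board was still on the rails in the close-ups. I took no final overall picture of the other items around the holder.

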